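# Lever open the stiff cover of a terminal box

## Robot

A 6-joint arm with a two-finger parallel gripper is mounted at the origin on a cart in front of the work surface, level with it; the furniture and walls round the work are solid. World frame = base frame: x ahead of the robot, y to its left, z up, the work surface at z = 0. Lengths are in m, angles in rad, forces in N, time in s.
With the tool pointing down it reaches from about 0.25 to 0.8 m from the base axis. Payload 3.9 kg.
Tool frame: the origin (TCP) lies at the very end of the fingers, on their centre line; the grasp point (between the pads) lies 19 mm behind it; z points along the fingers, y is the line along which they close (so a half turn about z gives the same grasp; the last joint's range is limited). The gripper opens to 85 mm and grips with 20 to 120 N. Pads are 22 mm wide; open, the fingers measure 114 mm over their backs; the gripper's body (76 mm by 85 mm) begins 54 mm behind the grasp point. The pads swing forward as they close: fully open they stand 13 mm farther back than shut.
Start: joints at [-1.284, 0.26, -0.138, 1.173, 0, 1.571], TCP at [0.149, -0.504, 0.231] pointing down, gripper open.
Joint ranges: [-2.78, 2.78], [-0.83, 1.72], [-1.28, 1.37], [-1.9, 2.12], [-1.57, 1.48], [-3.14, 3.14]. Speed limits (rad/s): [2.57, 2.57, 3.14, 3.14, 3.14, 3.14].

## Interface

Orientations are given as a rotation vector (axis times angle).
In Python, from plant import observe, read_camera, camera_params, job_done gives the robot as it stands.
- The arm moves only by the shell command python3 -m crank 'ROWS' [FORCE]. ROWS is JSON, a list of rows, each an object with "slide": the shift along the tool's x, y, z scaled (see below), a list of three; "turn": the turn, a rotation vector about the tool's x, y, z scaled (see below), a list of three; "grip": the opening, from 0 (shut) to 1 (fully open). A call has 1 to 12 rows; each row is the pose to reach, as a shift and turn from the pose commanded when the call began, along the tool's axes at that moment; what a row does not reach only later rows make up. The controller multiplies each number of a shift by 50 cm and each number of a turn by 60 degrees. A row lasts 1/10 s, in which the tool goes at most 50 mm and 8.59 degrees, less where a joint would pass 70% of its speed; a pose out of reach is approached as far as the arm can. A call with a number of a shift or a turn outside -1 to 1 is refused whole. A call with a gripper value outside its range is refused whole. The fingers move at their own pace and stop on an object; FORCE is the grip in N (left out, the last holds). Time passes only in rows, so rows that repeat a pose let the fingers close. It gives the time, the measured TCP pose, the force, the opening and the grip force at its end, in the units of the state.
- observe(): the state, without advancing time (a new reading comes with each control period).
- read_camera(name): name is "scene" or "top" or "wrist"; returns (picture, depth): 400x640x3 uint8, red, green, blue; 400x640 float32, m along the optical axis (not along the pixel's ray), 0 where there is no reading.
- camera_params(name): a dict with "fovy" (degrees; the focal length in pixels is half the picture's height over the tangent of half this angle, whatever the lens; pixels are square), "cx", "cy" (the principal point, pixels), "world_to_cam" (4x4, takes a point from world to camera coordinates); the wrist camera has in their place "hand_eye" (4x4, takes a point from camera to tool coordinates, whose origin is the TCP and whose axes are the flange's). Camera axes: x right, y up, looking along -z (the intrinsics and any distortion apply to the point x, -y, -z); pixel columns grow to the right and rows downward; lengths in m; the calibration is good to about 2 mm. A picture is of the moment at which its call begins: read the wrist's pose just before it. camera_params takes no time and is no camera call.
- job_done(): hands the job in; it is judged then, once.
The state is a dict: "t": time; "joints": joint angles; "qvel": joint speeds; "joint_efforts": joint torques, N m; "tool_pos": TCP position; "tool_rot": TCP orientation; "contact_force": force on the tool from outside, world axes, zero at the start; "wrist_torque": the same for the moment, N m; "finger_gap": opening from 0.0 (shut) to 1.0 (fully open); "grip_force": force on a finger pad.
Only numpy, scipy, OpenCV 4.12 (cv2) and the standard library are available. Lean on these libraries where they do the work, as an engineer would, in place of code of your own. Each camera call takes 0.05 s, during which the arm holds its last target. There are 200 camera calls.

## Task

The blue cover of the terminal box sits tight and has to be opened for inspection with the orange flat lever, not with the fingers or the arm. The lever stands on its narrow edge in the rack: take it out, lay it flat on the table and let go, take it again across its width, put its blade into the notch above the yellow sill and lever the cover up against the sill; then swing the cover with the lever until it stands at least upright. Finally lay the lever flat on the table again, gently, and leave the bystanding things where they are.

Things in the scene. Friction and masses are not known exactly. Their poses are not given: they have to be found in the camera images.
- box: Grey terminal box fixed to the table, 90 (x) by 110 (y) by 96 mm high without its cover, hollow. Origin: centre of its underside, on the table. Its +x axis points from the notched front (x = -45 mm) to the hinge side. A terminal strip lies on its floor, up to about 25 mm high. Feet and a cable gland stick out at the +y and -y sides only.
- sill: Yellow sill, the lower middle part of the box's front wall, 4 mm thick (x -45 to -41 mm of the box frame), 56 mm wide, top 88 mm above the table; the fulcrum for the lever. Its frame coincides with that of box.
- notch (a point): Centre of the notch's mouth on the outer front face of the box, 92 mm above the table: an opening 8 mm high and 56 mm wide between the sill's top and the cover's underside, leading into the hollow box. Axes as box.
- cover_hinge (a joint): Opening angle of the cover: 0 shut, 1.57 upright, stop at 1.9. The hinge is stiff (about 0.28 N m of friction, roughly 4 N at the front edge): the cover stays wherever it is left.
- cover_edge (a point): Middle of the lower front edge of the blue cover, a plate 90 by 110 mm, 6 mm thick, flush with the box. The hinge axis runs along the box's y axis at x = +47, z = 96 mm of the box frame, 92 mm from this point and level with the underside of the shut cover; the cover turns upward about the box's +y axis. Axes turn with the cover and coincide with the box's when shut.
- lever: Flat lever, 180 mm, about 110 g. Origin: centre of the orange handle, 100 (x) by 16 thick (y) by 26 mm wide (z), long corners bevelled by 4 mm. Blade towards +x. Balance point 15 mm ahead. In the rack z is up; lying flat y is vertical, either way up, and the origin 8 mm high. Let go on the table rolled 25 to 45 degrees, it mostly tips flat; else it stands on edge and can be pushed over.
- lever_tip (a point): Middle of the blade's end, 130 mm from the lever's origin on its x axis. The steel blade reaches from x = +50 to +130 mm of the lever, 3 mm thick (y), 20 mm wide (z; 16 mm over the last 12 mm), in the handle's mid plane.
- rack: Rack fixed to the table: base 200 by 60 by 8 mm and two saddles 12 mm long, open upward, tops at 62 mm: at x = -38 mm for the handle (slot 21 mm wide, floor 44 mm up) and x = +110 mm for the blade (slot 8 mm, floor 47 mm up); between them the lever is free. Origin: underside, below the lever's origin, which starts 57 mm up; +x points along the lever to the blade.
- multimeter: Bystander: dark grey multimeter lying flat, 148 by 74 by 49 mm; origin under its centre. Loose.
- tape: Bystander: roll of black tape lying flat, 66 mm across, 19 mm high; origin under its centre. Loose.
- carton: Bystander: small printed carton with red stripes, 40 by 62 by 24 mm; origin under its centre. Loose.

How it is judged:
By the outcome, as a careful person would: the job done as asked, in the order asked, and still so for the second after the job is handed in, with the robot touching nothing.
It also fails if it takes over 61 s, if anything falls off the work surface, if the arm or the gripper's body presses on something with over 40 N, if the wrist force passes 120 N, or if a joint passes its speed limit or range.

## Working session

There is one attempt and no reset: what is moved stays moved. The work goes in short steps, Python scripts to look and compute and a shell command to move; the robot and the scene stay as the last step left them, time stands still between calls to the robot, and variables do not carry over. Pictures are saved under pics/ and viewed, at most 10 in all, crops included, and the job is handed in when it is done.

```bash
ls; mkdir -p pics
python3 - <<'E'
from plant import *
import cv2,numpy as np
print(observe())
for n in("scene","top","wrist"):
    c=camera_params(n);print(n,{k:(np.round(v,4).tolist() if hasattr(v,'__len__') and not isinstance(v,str) else v) for k,v in c.items()})
for n in("scene","top"):
    p,d=read_camera(n);np.savez(''+n+'0.npz',p=p,d=d);cv2.imwrite(f'pics/{n}0.png',p[:,:,::-1])
E
```

```text
pics
{'t': 0.0, 'joints': array([-1.28400213e+00,  2.60710630e-01, -1.39364217e-01,  1.17268259e+00,
       -2.72412094e-06,  1.57079840e+00]), 'qvel': array([ 4.29601428e-04, -1.04503705e-03, -2.65650042e-05, -6.09357907e-04,
        1.54584893e-03, -6.04534299e-04]), 'joint_efforts': array([ 3.73394032e-04, -4.05676174e+01,  2.53924245e+01,  1.87916035e-02,
        3.51222752e-05, -3.60766521e-06]), 'tool_pos': array([ 0.1483211 , -0.50291463,  0.23045277]), 'tool_rot': array([-3.10742787e+00, -4.48672421e-01,  4.44186656e-04]), 'contact_force': array([0.6796115 , 0.44222518, 0.10383779]), 'wrist_torque': array([-0.01777126,  0.02879719,  0.03589676]), 'grip_force': 0.0, 'finger_gap': 1.0014993874739322}
scene {'fovy': 43.33627000833994, 'cx': 326.1401000057344, 'cy': 200.93097855138308, 'world_to_cam': [[-0.5983, -0.8012, 0.0106, 0.2614], [0.4769, -0.3455, 0.8082, -0.3361], [-0.6439, 0.4886, 0.5888, -0.9924], [0.0, 0.0, 0.0, 1.0]]}
top {'fovy': 47.592040664239306, 'cx': 328.3705044953589, 'cy': 204.17306186291546, 'world_to_cam': [[0.019, -0.9998, 0.0079, -0.0819], [0.9963, 0.0196, 0.0838, -0.5068], [-0.084, 0.0063, 0.9964, -1.4444], [0.0, 0.0, 0.0, 1.0]]}
wrist {'fovy': 70.12959491516038, 'cx': 315.46911004551777, 'cy': 197.88639610235114, 'hand_eye': [[-0.001, 0.9616, 0.2743, 0.0686], [1.0, 0.0012, -0.0006, -0.0011], [-0.0009, 0.2743, -0.9616, -0.1428], [0.0, 0.0, 0.0, 1.0]]}
```

View pics/scene0.png

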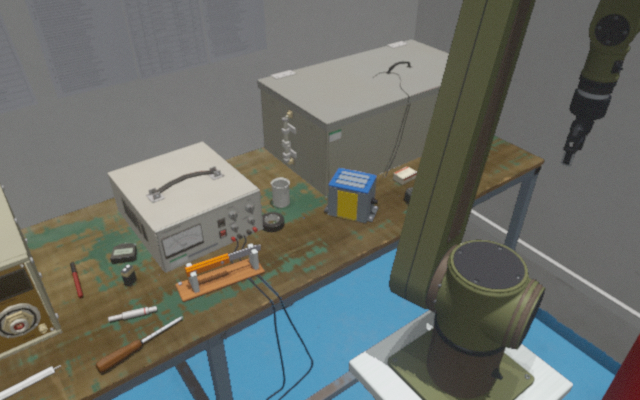

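View pics/top0.png

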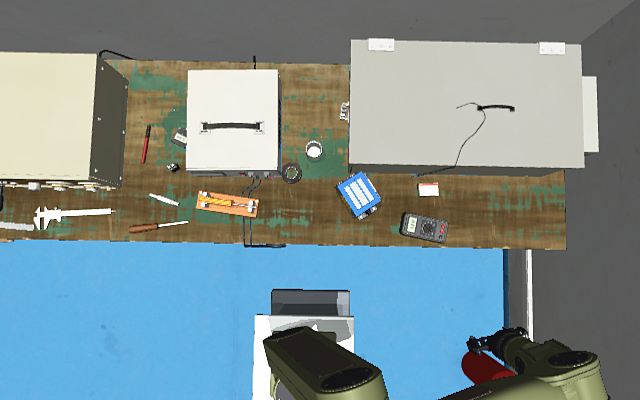

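The top view shows the rack near (228,203) with the lever's blade to the right, the tape at (291,173), the box at (358,195), the carton at (428,189) and the multimeter at (424,226). The scene view shows the yellow sill at (349,205), facing the robot side.

```bash
cat > h.py <<'E'
import numpy as np,cv2
from plant import *
from scipy.spatial.transform import Rotation as R
def cw(name,obs=None):
    c=camera_params(name);f=200/np.tan(np.radians(c['fovy'])/2)
    if name=='wrist':
        T=np.eye(4);T[:3,:3]=R.from_rotvec(obs['tool_rot']).as_matrix();T[:3,3]=obs['tool_pos'];M=T@np.array(c['hand_eye'])
    else: M=np.linalg.inv(np.array(c['world_to_cam']))
    return f,c['cx'],c['cy'],M
def rays(name,uv,obs=None):
    f,cx,cy,M=cw(name,obs);uv=np.atleast_2d(uv).astype(float)
    d=np.c_[(uv[:,0]-cx)/f,-(uv[:,1]-cy)/f,-np.ones(len(uv))]
    return M[:3,3],d@M[:3,:3].T
def onz(name,uv,z,obs=None):
    o,d=rays(name,uv,obs);return o+d*((z-o[2])/d[:,2])[:,None]
def cloud(name,d,obs=None):
    v,u=np.mgrid[:400,:640];o,r=rays(name,np.c_[u.ravel(),v.ravel()],obs)
    return (o+r*d.ravel()[:,None]).reshape(400,640,3)
def proj(name,P,obs=None):
    f,cx,cy,M=cw(name,obs);p=(np.atleast_2d(P)-M[:3,3])@M[:3,:3]
    return np.c_[cx+f*p[:,0]/-p[:,2],cy-f*p[:,1]/-p[:,2]]
def mask(p,lo,hi):
    return cv2.inRange(cv2.cvtColor(p,cv2.COLOR_RGB2HSV),np.array(lo),np.array(hi))>0
def rect(P):
    (c,s,a)=cv2.minAreaRect((P[:,:2]*1000).astype(np.float32));return np.round(c,1),np.round(s,1),round(a,1)
COL=dict(blue=((100,120,60),(125,255,255)),yellow=((20,150,120),(32,255,255)),orange=((8,180,180),(18,255,255)))
E
python3 - <<'E'
from h import *
for n in('top','scene'):
    z=np.load(n+'0.npz');p,d=z['p'],z['d'];C=cloud(n,d)
    for k,(lo,hi) in COL.items():
        m=mask(p,lo,hi)&(d>0)&(C[:,:,2]>0.01)&(C[:,:,2]<.2)&(C[:,:,0]>.25)
        P=C[m]
        if len(P)<8:print(n,k,len(P));continue
        print(n,k,len(P),np.round(P.min(0),3),np.round(P.max(0),3),np.round(np.median(P,0),3),rect(P))
    if n=='top':
        print('table z',np.median(C[190:240,300:330,2]))
        for nm,(u,v) in dict(rack=(215,211),tape=(291,173),carton=(428,189),meter=(424,226),cup=(314,149)).items():
            print(nm,C[v,u])
        print('edge',C[235:252,300].round(3)[::4], C[180,345:352].round(3)[::2])
        x=C[:,:,2]; m=(x>.02)&(x<.3)&(C[:,:,0]>.2)
        nl,l,s,ce=cv2.connectedComponentsWithStats(m.astype(np.uint8))
        for i in range(1,nl):
            if s[i,4]>30:
                P=C[l==i];print(i,s[i],np.percentile(P[:,2],98).round(3),rect(P))
E
```

```text
top blue 634 [ 0.391 -0.361  0.01 ] [0.836 0.977 0.113] [ 0.538 -0.158  0.102] (array([605.3, 305.2]), array([1326.9,  409.5]), 85.1)
top yellow 100 [ 0.496 -0.136  0.037] [0.53  0.33  0.076] [0.507 0.28  0.068] (array([512.7,  97. ]), array([ 33.4, 466.7]), 0.2)
top orange 52 [0.496 0.236 0.012] [0.519 0.331 0.075] [0.507 0.279 0.067] (array([509.9, 282.9]), array([94.6, 20. ]), 81.3)
table z 9.32625145292354e-05
rack [0.48019821 0.29717261 0.00350252]
tape [0.61048375 0.0528239  0.00219039]
carton [ 0.56380142 -0.39398704  0.02407013]
meter [ 0.44284615 -0.37677888  0.04414046]
cup [ 0.69311551 -0.02099515 -0.00250547]
edge [[ 0.408  0.019 -0.003]
 [ 0.394  0.018 -0.002]
 [ 0.381  0.018  0.004]
 [ 0.361  0.055 -0.689]
 [ 0.342  0.054 -0.687]] [[ 0.589 -0.125  0.014]
 [ 0.577 -0.127  0.103]
 [ 0.578 -0.134  0.098]
 [ 0.577 -0.14   0.102]]
1 [    0     0   640   318 68553] 0.26 (array([644.4,  53.8]), array([1955.2,  883.2]), 89.8)
3 [    0    50   128   160 16506] 0.229 (array([739.3, 789.4]), array([396.7, 534.6]), 90.0)
4 [  186    56   103   130 10043] 0.153 (array([773.7, 240. ]
[... 234 characters left out ...]
562.3, -395.2]), array([39.5, 62.1]), 3.9)
39 [199 193  58  21 332] 0.074 (array([504.4, 243.4]), array([178.4,  44.6]), 84.2)
41 [ 400  213   49   31 1036] 0.048 (array([ 437.8, -380.2]), array([146.2,  73.5]), 79.0)
42 [129 225  20   8  77] 0.03 (array([417.8, 533.7]), array([20.5, 63. ]), 5.4)
scene blue 378 [ 0.47  -0.223  0.038] [ 0.603 -0.097  0.108] [ 0.521 -0.15   0.103] (array([ 536.8, -160.7]), array([111.4,  94.2]), 33.1)
scene yellow 445 [ 0.489 -0.144  0.01 ] [0.538 0.315 0.089] [ 0.513 -0.126  0.051] (array([521. ,  84.7]), array([458.7,  47.9]), 88.0)
scene orange 212 [0.495 0.237 0.061] [0.521 0.334 0.073] [0.506 0.286 0.068] (array([505.4, 285.5]), array([97.6, 17.1]), 81.4)
```

```bash
cat >> h.py <<'E'
def tool(az,pitch=0,roll=0):
    # tool down, tool x at az(deg); pitch about tool y, roll about tool x (deg)
    a=np.radians(az);c,s=np.cos(a),np.sin(a)
    B=np.array([[c,s,0],[s,-c,0],[0,0,-1.]])
    return R.from_matrix(B)*R.from_euler('xy',[roll,pitch],degrees=True)
def go(pos,Rt,obs=None):
    o=obs or observe();R0=R.from_rotvec(o['tool_rot'])
    s=R0.inv().apply(np.array(pos)-o['tool_pos'])/.5
    t=(R0.inv()*Rt).as_rotvec()/np.radians(60)
    print('slide',s.round(4),'turn',t.round(4),'rows',np.ceil(max(np.linalg.norm(s)*10,np.linalg.norm(t)*60/8.59)))
def look(name):
    o=observe();p,d=read_camera(name);return o,p,d
E
python3 -c "
from h import *
go([.47,.05,.33],tool(0))"
```

```text
slide [ 0.9299 -0.8791 -0.1973] turn [-1.600e-03  2.000e-04  2.739e-01] rows 13.0
```

```bash
python3 -m crank '[{"slide":[0.1,-0.1,-0.19],"turn":[0,0,0.05],"grip":1},{"slide":[0.3,-0.3,-0.197],"turn":[0,0,0.1],"grip":1},{"slide":[0.93,-0.88,-0.197],"turn":[0,0,0.274],"grip":1},{"slide":[0.93,-0.88,-0.197],"turn":[0,0,0.274],"grip":1},{"slide":[0.93,-0.88,-0.197],"turn":[0,0,0.274],"grip":1},{"slide":[0.93,-0.88,-0.197],"turn":[0,0,0.274],"grip":1},{"slide":[0.93,-0.88,-0.197],"turn":[0,0,0.274],"grip":1},{"slide":[0.93,-0.88,-0.197],"turn":[0,0,0.274],"grip":1},{"slide":[0.93,-0.88,-0.197],"turn":[0,0,0.274],"grip":1},{"slide":[0.93,-0.88,-0.197],"turn":[0,0,0.274],"grip":1},{"slide":[0.93,-0.88,-0.197],"turn":[0,0,0.274],"grip":1},{"slide":[0.93,-0.88,-0.197],"turn":[0,0,0.274],"grip":1}]'; python3 -m crank '[{"slide":[0,0,0],"turn":[0,0,0],"grip":1},{"slide":[0,0,0],"turn":[0,0,0],"grip":1}]'
python3 - <<'E'
from h import *
o,p,d=look('wrist');np.savez('w1.npz',p=p,d=d,pos=o['tool_pos'],rot=o['tool_rot']);cv2.imwrite('pics/w1.png',p[:,:,::-1])
print(o['tool_pos'],o['tool_rot'],o['joints'])
C=cloud('wrist',d,o)
for k,(lo,hi) in COL.items():
    m=mask(p,lo,hi)&(d>0)&(C[:,:,2]>0.03)&(C[:,:,2]<.13)
    for s,mm in(('rack',m&(C[:,:,1]>.1)),('box',m&(C[:,:,1]<0))):
        P=C[mm]
        if len(P)>30: print(k,s,len(P),np.percentile(P,[2,50,98],axis=0).round(3).tolist(),rect(P))
E
```

```text
t: 1.3
tool_pos: [0.4359, -0.0069, 0.3246]
tool_rot: [3.141, 0.001, -0.0]
contact_force: [0.5, -1.6, -0.1]
finger_gap: 1.004
grip_force: 0.0
t: 1.5
tool_pos: [0.4355, -0.008, 0.324]
tool_rot: [3.141, 0.005, -0.002]
contact_force: [0.2, 0.2, 0.4]
finger_gap: 1.002
grip_force: 0.0
[ 0.43546105 -0.0080176   0.32401987] [ 3.14106466e+00  4.80598039e-03 -2.49912384e-03] [-1.80019046e-02  8.12742078e-02 -1.21124452e-01  1.36997840e+00
 -5.54302746e-04  3.12053109e+00]
blue box 4212 [[0.478, -0.218, 0.1], [0.541, -0.159, 0.102], [0.598, -0.104, 0.106]] (array([ 530.2, -166.3]), array([126.2,  89.9]), 33.9)
yellow box 106 [[0.492, -0.14, 0.086], [0.514, -0.125, 0.088], [0.534, -0.111, 0.089]] (array([ 512.6, -125.8]), array([55.4,  3.2]), 33.4)
orange rack 680 [[0.498, 0.237, 0.064], [0.51, 0.288, 0.067], [0.52, 0.331, 0.071]] (array([507.3, 284.1]), array([98.9, 19. ]), 82.5)
```

View pics/w1.png

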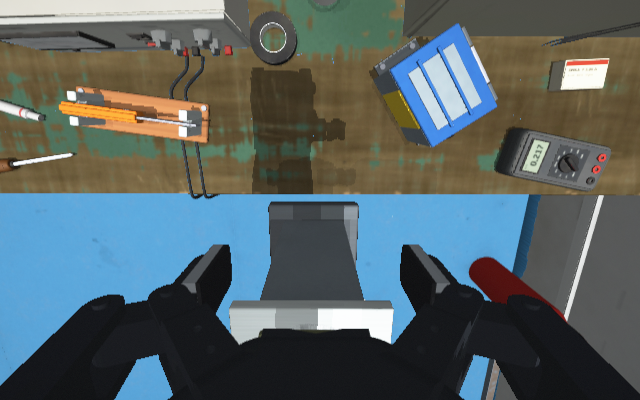

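The wrist view shows the rack at (135,112) with its lever (blade to the right), the tape at (273,37), the box at (435,90) with its sill at (400,118), and the instrument with knobs just above the rack at (200,40).

Run:
```python
from h import *
z=np.load('w1.npz');o=dict(tool_pos=z['pos'],tool_rot=z['rot']);C=cloud('wrist',z['d'],o)
zz=C[:,:,2];
for y0 in np.arange(.1,.4,.05):
    m=(C[:,:,1]>y0)&(C[:,:,1]<y0+.05)&(z['d']>0)&(C[:,:,0]>.535)
    for a,b in((.015,.05),(.05,.1),(.1,.2)):
        P=C[m&(zz>a)&(zz<b)]; 
        if len(P)>5: print(y0.round(2),a,len(P),np.percentile(P[:,0],[1,10]).round(3))
go([.507,.284,.20],tool(82))
```

```text
0.1 0.015 180 [0.582 0.588]
0.1 0.05 458 [0.582 0.585]
0.1 0.1 1572 [0.583 0.594]
0.15 0.015 416 [0.555 0.56 ]
0.15 0.05 520 [0.581 0.584]
0.15 0.1 1662 [0.582 0.593]
0.2 0.015 164 [0.594 0.596]
0.2 0.05 443 [0.591 0.594]
0.2 0.1 1507 [0.596 0.596]
0.25 0.015 127 [0.594 0.595]
0.25 0.05 572 [0.588 0.588]
0.25 0.1 1803 [0.588 0.591]
0.3 0.015 87 [0.535 0.536]
0.3 0.05 448 [0.536 0.587]
0.3 0.1 953 [0.587 0.588]
0.35 0.015 34 [0.593 0.593]
0.35 0.05 54 [0.587 0.587]
slide [ 0.1451 -0.586   0.2476] turn [-8.0000e-04  1.7000e-03 -1.3659e+00] rows 10.0
```

```bash
python3 -m crank '[{"slide":[0.145,-0.586,0.2],"turn":[0,0,-1],"grip":0.5},{"slide":[0.145,-0.586,0.2],"turn":[0,0,-1],"grip":0.5},{"slide":[0.145,-0.586,0.2],"turn":[0,0,-1],"grip":0.5},{"slide":[0.145,-0.586,0.2],"turn":[0,0,-1],"grip":0.5},{"slide":[0.145,-0.586,0.2],"turn":[0,0,-1],"grip":0.5},{"slide":[0.145,-0.586,0.2],"turn":[0,0,-1],"grip":0.5},{"slide":[0.145,-0.586,0.2],"turn":[0,0,-1],"grip":0.5},{"slide":[0.145,-0.586,0.2],"turn":[0,0,-1],"grip":0.5}]'; python3 -m crank '[{"slide":[0,0,0.04],"turn":[0,0,-0.366],"grip":0.5},{"slide":[0,0,0.04],"turn":[0,0,-0.366],"grip":0.5},{"slide":[0,0,0.04],"turn":[0,0,-0.366],"grip":0.5},{"slide":[0,0,0.04],"turn":[0,0,-0.366],"grip":0.5}]'
python3 - <<'E'
from h import *
o,p,d=look('wrist');cv2.imwrite('pics/w2.png',p[:,:,::-1])
C=cloud('wrist',d,o)
lo,hi=COL['orange'];m=mask(p,lo,hi)&(d>0)&(C[:,:,2]>0.04)
P=C[m];print(len(P),np.percentile(P[:,2],[5,50,95]),rect(P))
P=C[m&(C[:,:,2]>.067)];print(len(P),rect(P))
# colour-mask, ray onto z=.07 
v,u=np.nonzero(m);print(rect(onz('wrist',np.c_[u,v],.068,o)))
print(o['tool_pos'],R.from_rotvec(o['tool_rot']).as_matrix().round(3),o['joints'].round(2))
E
```

```text
t: 2.35
tool_pos: [0.5082, 0.2838, 0.2227]
tool_rot: [-2.72, -1.571, 0.005]
contact_force: [-0.8, -1.1, 0.4]
finger_gap: 0.504
grip_force: 0.0
t: 2.75
tool_pos: [0.5082, 0.2812, 0.2051]
tool_rot: [2.377, 2.053, -0.001]
contact_force: [0.4, 0.5, 0.4]
finger_gap: 0.5
grip_force: 0.0
217 [0.06510414 0.06891244 0.07094156] (array([513.3, 323.5]), array([22.4, 14.6]), 82.1)
124 (array([513.9, 324.6]), array([20. ,  9.7]), 81.9)
(array([513.3, 323.6]), array([22.2, 14.4]), 82.0)
[0.50823899 0.28116276 0.20512693] [[ 0.146  0.989 -0.   ]
 [ 0.989 -0.146 -0.001]
 [-0.001 -0.    -1.   ]] [ 0.51  0.37 -0.05  1.15 -0.    2.22]
```

View pics/w2.png

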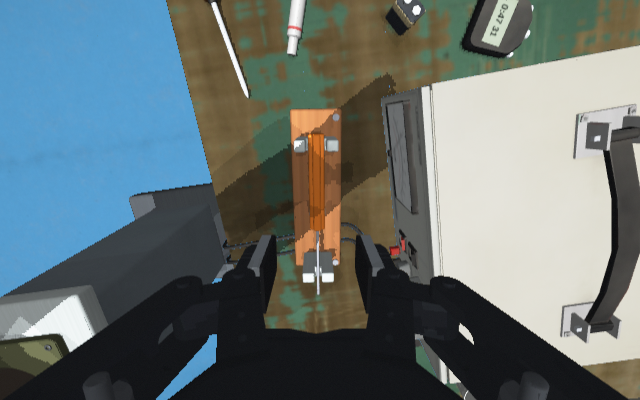

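The handle runs from about (317,134) to (316,232), centred between the fingers; its blade end is at (318,292).

Run:
```python
from h import *
o=observe()
p=cv2.imread('pics/w2.png')[:,:,::-1].copy()
hs=cv2.cvtColor(p,cv2.COLOR_RGB2HSV)
for r in range(125,245,10): print(r,[tuple(hs[r,c]) for c in (306,310,316,322,326)])
Q=onz('wrist',[(317,133),(316,234),(318,292),(308,150),(325,150),(309,220),(324,220)],.070,o);print(Q.round(4))
print(proj('wrist',[o['tool_pos'][0],o['tool_pos'][1],.07],o))
```

```text
125 [(np.uint8(14), np.uint8(140), np.uint8(238)), (np.uint8(13), np.uint8(140), np.uint8(234)), (np.uint8(13), np.uint8(144), np.uint8(226)), (np.uint8(13), np.uint8(146), np.uint8(141)), (np.uint8(12), np.uint8(145), np.uint8(141))]
135 [(np.uint8(12), np.uint8(142), np.uint8(115)), (np.uint8(18), np.uint8(184), np.uint8(249)), (np.uint8(13), np.uint8(207), np.uint8(187)), (np.uint8(13), np.uint8(206), np.uint8(196)), (np.uint8(12), np.uint8(143), np.uint8(141))]
145 [(np.uint8(94), np.uint8(13), np.uint8(136)), (np.uint8(13), np.uint8(204), np.uint8(165)), (np.uint8(13), np.uint8(205), np.uint8(205)), (np.uint8(13), np.uint8(202), np.uint8(207)), (np.uint8(84), np.uint8(13), np.uint8(96))]
155 [(np.uint8(13), np.uint8(142), np.uint8(115)), (np.uint8(12), np.uint8(202), np.uint8(163)), (np.uint8(13), np.uint8(207), np.uint8(160)), (np.uint8(13), np.uint8(204), np.uint8(208)), (np.uint8(12), np.uint8(144), np.uint8(133))]
165 [(np.uint8(12), np.uint8(141), np.uint8(114)), (np.uint8(13), np.uint8(206), np.uint8(161)), (np.uint8(13), np.uint8(206), np.uint8(161)), (np.uint8(13), np.ui
[... 1213 characters left out ...]
), np.uint8(145), np.uint8(134))]
225 [(np.uint8(13), np.uint8(147), np.uint8(120)), (np.uint8(13), np.uint8(211), np.uint8(151)), (np.uint8(13), np.uint8(210), np.uint8(174)), (np.uint8(13), np.uint8(207), np.uint8(176)), (np.uint8(13), np.uint8(144), np.uint8(225))]
235 [(np.uint8(13), np.uint8(147), np.uint8(214)), (np.uint8(13), np.uint8(146), np.uint8(215)), (np.uint8(9), np.uint8(40), np.uint8(122)), (np.uint8(12), np.uint8(145), np.uint8(116)), (np.uint8(13), np.uint8(144), np.uint8(223))]
[[0.5166 0.3359 0.07  ]
 [0.5004 0.2332 0.07  ]
 [0.4923 0.1634 0.07  ]
 [0.5056 0.3212 0.07  ]
 [0.5219 0.3188 0.07  ]
 [0.4955 0.2498 0.07  ]
 [0.5109 0.2475 0.07  ]]
[[316.74248306 188.86200773]]
```

```bash
python3 -m crank '[{"slide":[0.006,0,0.1],"turn":[0,0,0],"grip":0.5},{"slide":[0.006,0,0.18],"turn":[0,0,0],"grip":0.5},{"slide":[0.006,0,0.25],"turn":[0,0,0],"grip":0.5},{"slide":[0.006,0,0.29],"turn":[0,0,0],"grip":0.5},{"slide":[0.006,0,0.306],"turn":[0,0,0],"grip":0.5},{"slide":[0.006,0,0.306],"turn":[0,0,0],"grip":0.5},{"slide":[0.006,0,0.306],"turn":[0,0,0],"grip":0},{"slide":[0.006,0,0.306],"turn":[0,0,0],"grip":0},{"slide":[0.006,0,0.306],"turn":[0,0,0],"grip":0},{"slide":[0.006,0,0.306],"turn":[0,0,0],"grip":0}]' 60;python3 -m crank '[{"slide":[0,0,0],"turn":[0,0,0],"grip":0},{"slide":[0,0,0],"turn":[0,0,0],"grip":0},{"slide":[0,0,0],"turn":[0,0,0],"grip":0}]'
```

```text
t: 3.8
tool_pos: [0.5101, 0.2876, 0.0536]
tool_rot: [2.371, 2.059, 0.006]
contact_force: [-0.1, -1.7, 6.4]
finger_gap: 0.169
grip_force: 61.3
t: 4.1
tool_pos: [0.5101, 0.2876, 0.0536]
tool_rot: [2.371, 2.059, 0.006]
contact_force: [-0.3, -0.7, 6.7]
finger_gap: 0.163
grip_force: 61.4
```

```bash
python3 -m crank '[{"slide":[0,0,-0.08],"turn":[0,0,0],"grip":0},{"slide":[0,0,-0.15],"turn":[0,0,0],"grip":0},{"slide":[0,0,-0.15],"turn":[0,0,0],"grip":0},{"slide":[0,0,-0.15],"turn":[0,0,0],"grip":0}]'
python3 -c "
from h import *
go([.45,.06,.13],tool(123,0,-35))
go([.45,.06,.13],tool(123,0,0))"
```

```text
t: 4.5
tool_pos: [0.5092, 0.2875, 0.1277]
tool_rot: [2.372, 2.06, 0.004]
contact_force: [-0.0, 0.3, -1.7]
finger_gap: 0.168
grip_force: 60.9
slide [-0.4672 -0.0534 -0.0056] turn [-0.5554  0.208  -0.6626] rows 7.0
slide [-0.4672 -0.0534 -0.0056] turn [ 0.0024 -0.0009 -0.6842] rows 5.0
```

```bash
python3 -m crank '[{"slide":[-0.1,-0.01,-0.005],"turn":[-0.1,0.03,-0.1],"grip":0},{"slide":[-0.2,-0.02,-0.005],"turn":[-0.2,0.07,-0.2],"grip":0},{"slide":[-0.3,-0.03,-0.005],"turn":[-0.3,0.11,-0.33],"grip":0},{"slide":[-0.4,-0.04,-0.005],"turn":[-0.4,0.15,-0.45],"grip":0},{"slide":[-0.467,-0.053,-0.005],"turn":[-0.5,0.19,-0.6],"grip":0},{"slide":[-0.467,-0.053,-0.005],"turn":[-0.555,0.208,-0.662],"grip":0},{"slide":[-0.467,-0.053,-0.005],"turn":[-0.555,0.208,-0.662],"grip":0},{"slide":[-0.467,-0.053,-0.005],"turn":[-0.555,0.208,-0.662],"grip":0}]'
python3 -c "
from h import *
go([.45,.06,.03],tool(123,0,-35))
go([.45,.06,.015],tool(123,0,-35))"
```

```text
t: 5.3
tool_pos: [0.4456, 0.0584, 0.1259]
tool_rot: [1.324, 2.42, 0.756]
contact_force: [-0.8, -0.4, -1.0]
finger_gap: 0.171
grip_force: 60.9
slide [-0.003  -0.1012  0.1632] turn [-0.0078 -0.0012 -0.0062] rows 2.0
slide [-0.0032 -0.1182  0.188 ] turn [-0.0078 -0.0012 -0.0062] rows 3.0
```

```bash
python3 -m crank '[{"slide":[-0.001,-0.04,0.06],"turn":[0,0,0],"grip":0},{"slide":[-0.002,-0.08,0.12],"turn":[0,0,0],"grip":0},{"slide":[-0.003,-0.1,0.162],"turn":[0,0,0],"grip":0},{"slide":[-0.003,-0.112,0.178],"turn":[0,0,0],"grip":0},{"slide":[-0.003,-0.115,0.183],"turn":[0,0,0],"grip":0},{"slide":[-0.003,-0.115,0.183],"turn":[0,0,0],"grip":0}]'
python3 -c "
from h import *
go([.446,.058,.015],tool(123,0,-35))
go([.446,.058,.012],tool(123,0,-35))"
```

```text
t: 5.9
tool_pos: [0.4544, 0.0617, 0.0203]
tool_rot: [1.315, 2.421, 0.758]
contact_force: [0.8, -0.9, -1.5]
finger_gap: 0.168
grip_force: 60.9
slide [ 0.003  -0.021  -0.0016] turn [-0.0048 -0.0015 -0.0011] rows 1.0
slide [ 0.003  -0.0244  0.0033] turn [-0.0048 -0.0015 -0.0011] rows 1.0
```

```bash
python3 -m crank '[{"slide":[0,-0.0035,0.005],"turn":[0,0,0],"grip":0},{"slide":[0,-0.0068,0.0098],"turn":[0,0,0],"grip":0},{"slide":[0,-0.0068,0.0098],"turn":[0,0,0],"grip":0}]';python3 -m crank '[{"slide":[0,-0.002,0.003],"turn":[0,0,0],"grip":0},{"slide":[0,-0.0035,0.005],"turn":[0,0,0],"grip":0},{"slide":[0,-0.0035,0.005],"turn":[0,0,0],"grip":0}]'
```

```text
t: 6.2
tool_pos: [0.4549, 0.0611, 0.0155]
tool_rot: [1.314, 2.418, 0.759]
contact_force: [-1.1, 0.4, -1.5]
finger_gap: 0.166
grip_force: 60.9
t: 6.5
tool_pos: [0.4546, 0.061, 0.0121]
tool_rot: [1.314, 2.418, 0.759]
contact_force: [-0.4, -0.0, -0.7]
finger_gap: 0.165
grip_force: 60.9
```

```bash
python3 -m crank '[{"slide":[0,-0.002,0.003],"turn":[0,0,0],"grip":0},{"slide":[0,-0.0035,0.005],"turn":[0,0,0],"grip":0},{"slide":[0,-0.0035,0.005],"turn":[0,0,0],"grip":0}]'
```

```text
t: 6.8
tool_pos: [0.455, 0.0611, 0.0099]
tool_rot: [1.313, 2.416, 0.761]
contact_force: [-5.6, -4.8, 12.9]
finger_gap: 0.167
grip_force: 62.8
```

```bash
python3 -m crank '[{"slide":[0,0.006,-0.002],"turn":[0,0,0],"grip":0.22},{"slide":[0,0.012,-0.004],"turn":[0,0,0],"grip":0.3},{"slide":[0,0.014,-0.005],"turn":[0,0,0],"grip":0.33},{"slide":[0,0.014,-0.02],"turn":[0,0,0],"grip":0.33},{"slide":[0,0.014,-0.04],"turn":[0,0,0],"grip":0.4},{"slide":[0,0.014,-0.07],"turn":[0,0,0],"grip":0.4},{"slide":[0,0.014,-0.14],"turn":[0,0,0],"grip":0.5},{"slide":[0,0.014,-0.24],"turn":[0.3,0,0],"grip":0.5},{"slide":[0,0.014,-0.3],"turn":[0.58,0,0],"grip":0.5},{"slide":[0,0.014,-0.3],"turn":[0.58,0,0],"grip":0.5},{"slide":[0,0.014,-0.3],"turn":[0.58,0,0],"grip":0.5},{"slide":[0,0.014,-0.3],"turn":[0.58,0,0],"grip":0.5}]'
python3 - <<'E'
from h import *
o,p,d=look('wrist');cv2.imwrite('pics/w3.png',p[:,:,::-1]);np.savez('w3.npz',p=p,d=d,pos=o['tool_pos'],rot=o['tool_rot'])
C=cloud('wrist',d,o)
m=mask(p,(8,170,90),(18,255,255))&(d>0)&(C[:,:,2]<.06)&(C[:,:,1]<.14)
P=C[m];print(len(P),np.percentile(P[:,2],[5,50,95]),rect(P))
E
```

```text
t: 8.0
tool_pos: [0.3888, 0.0172, 0.1391]
tool_rot: [1.498, 2.755, 0.005]
contact_force: [0.0, -0.6, -1.3]
finger_gap: 0.5
grip_force: 0.0
2513 [0.01002013 0.01559531 0.0170859 ] (array([442.9,  52. ]), array([25.6, 99.2]), 32.5)
```

View pics/w3.png

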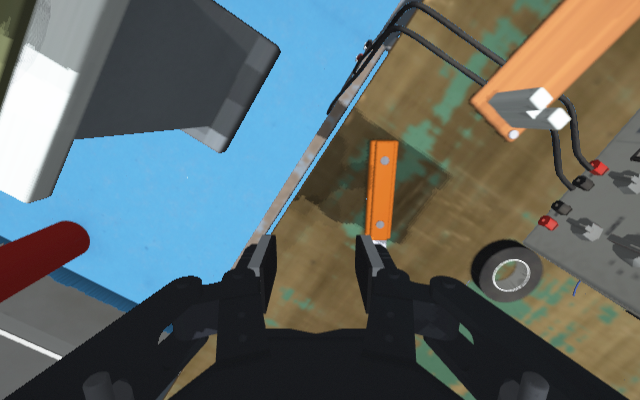

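The lever lies flat: handle from (384,141) to (378,238), nothing around it.

```bash
python3 -c "
from h import *
go([.443,.052,.06],tool(122.7))
go([.443,.052,.004],tool(122.7))"
```

```text
slide [0.0012 0.1181 0.1562] turn [0.0027 0.002  0.0069] rows 2.0
slide [0.0014 0.1178 0.2682] turn [0.0027 0.002  0.0069] rows 3.0
```

```bash
python3 -m crank '[{"slide":[0.001,0.06,0.05],"turn":[0.002,0.002,0.007],"grip":0.6},{"slide":[0.001,0.118,0.1],"turn":[0.002,0.002,0.007],"grip":0.6},{"slide":[0.001,0.118,0.18],"turn":[0.002,0.002,0.007],"grip":0.6},{"slide":[0.001,0.118,0.23],"turn":[0.002,0.002,0.007],"grip":0.6},{"slide":[0.001,0.118,0.25],"turn":[0.002,0.002,0.007],"grip":0.6},{"slide":[0.001,0.118,0.262],"turn":[0.002,0.002,0.007],"grip":0.6},{"slide":[0.001,0.118,0.262],"turn":[0.002,0.002,0.007],"grip":0.6}]'
python3 -c "
from h import *
go([.443,.052,.004],tool(122.7))"
```

```text
t: 8.75
tool_pos: [0.4375, 0.0505, 0.0056]
tool_rot: [-1.51, -2.755, -0.008]
contact_force: [-1.1, -0.1, -0.0]
finger_gap: 0.598
grip_force: 0.0
slide [-0.0034  0.0109  0.0033] turn [ 0.0043 -0.0026 -0.0028] rows 1.0
```

```bash
python3 -m crank '[{"slide":[-0.003,0.011,0.003],"turn":[0.004,-0.003,-0.003],"grip":0.6},{"slide":[-0.003,0.011,0.004],"turn":[0.004,-0.003,-0.003],"grip":0.6},{"slide":[-0.003,0.011,0.004],"turn":[0.004,-0.003,-0.003],"grip":0.4},{"slide":[-0.003,0.011,0.004],"turn":[0.004,-0.003,-0.003],"grip":0},{"slide":[-0.003,0.011,0.004],"turn":[0.004,-0.003,-0.003],"grip":0},{"slide":[-0.003,0.011,0.004],"turn":[0.004,-0.003,-0.003],"grip":0},{"slide":[-0.003,0.011,0.004],"turn":[0.004,-0.003,-0.003],"grip":0}]' 100
python3 -c "
from h import *
print(observe()['joints'])"
```

```text
t: 9.45
tool_pos: [0.4435, 0.0524, 0.0047]
tool_rot: [1.505, 2.756, 0.001]
contact_force: [-0.5, -0.8, 8.6]
finger_gap: 0.263
grip_force: 97.9
[ 1.17789366e-01  3.59515753e-01 -6.84910751e-01  5.24371008e-01
 -3.51587539e-04  1.11736923e+00]
```

```bash
python3 -c "
from h import *
go([.4294,.0019,.0887],tool(123.3))"
```

```text
slide [-0.0698 -0.0781 -0.1681] turn [ 0.0016  0.0011 -0.0095] rows 2.0
```

```bash
python3 -m crank '[{"slide":[0,0,-0.06],"turn":[0,0,0],"grip":0},{"slide":[0,0,-0.12],"turn":[0,0,0],"grip":0},{"slide":[-0.01,-0.03,-0.165],"turn":[0,0,-0.005],"grip":0},{"slide":[-0.07,-0.078,-0.168],"turn":[0.0016,0.001,-0.0095],"grip":0},{"slide":[-0.07,-0.078,-0.168],"turn":[0.0016,0.001,-0.0095],"grip":0},{"slide":[-0.07,-0.078,-0.168],"turn":[0.0016,0.001,-0.0095],"grip":0}]'
python3 - <<'E'
from h import *
o=observe();print(o['tool_pos'],R.from_rotvec(o['tool_rot']).as_matrix().round(3).tolist())
o,p,d=look('scene')
C=cloud('scene',d)
tip=[.5118-.02*.549,-.1235+.02*.836,.092];print(proj('scene',[tip,[.5118,-.1235,.092],[.4294,.0019,.092]]))
i=p[120:270,240:440,::-1];cv2.imwrite('pics/s1.png',cv2.resize(i,None,fx=4,fy=4,interpolation=cv2.INTER_CUBIC))
u,v,s=0,0,0
m=mask(p,(8,170,90),(18,255,255))&(d>0)&(C[:,:,2]>.06)&(C[:,:,1]<.12)
P=C[m];print(len(P),np.percentile(P[:,2],[5,50,95]),rect(P))
E
```

```text
t: 10.05
tool_pos: [0.4287, 0.0014, 0.0877]
tool_rot: [-1.494, -2.762, 0.001]
contact_force: [0.1, 0.3, -1.1]
finger_gap: 0.263
grip_force: 99.1
[0.42869372 0.00139963 0.08774982] [[-0.547, 0.837, -0.001], [0.837, 0.547, 0.0], [0.001, -0.001, -1.0]]
[[344.65516011 195.54618882]
 [347.03043996 191.43387648]
 [327.77458332 224.80353778]]
193 [0.08913238 0.0986125  0.10190401] (array([426.4,   3. ]), array([25.7, 95.9]), 33.5)
```

View pics/s1.png

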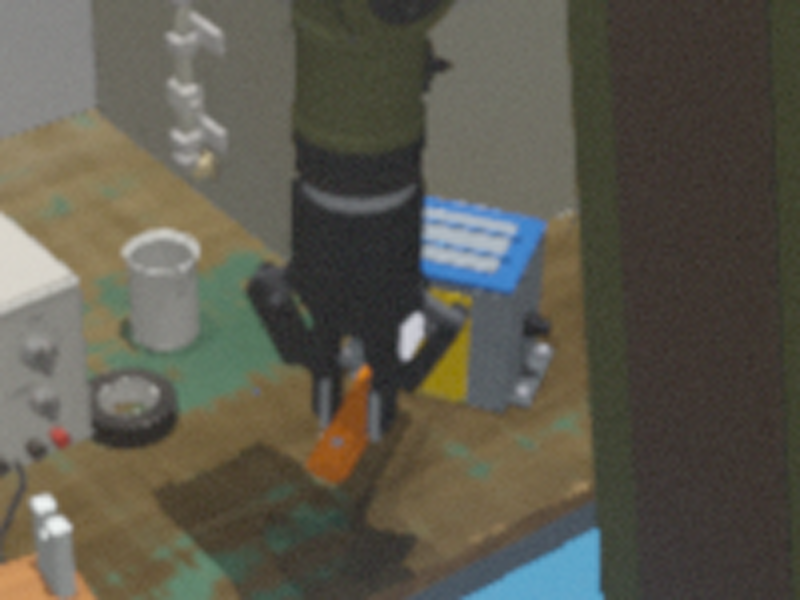

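The gripper holds the lever level in front of the box (handle crop (340,425), sill (445,350)); the blade's tip is hidden behind the gripper, so insert slowly under force watch.

```bash
python3 -m crank '[{"slide":[-0.02,0,-0.0015],"turn":[0,0,0],"grip":0},{"slide":[-0.036,0,-0.0015],"turn":[0,0,0],"grip":0},{"slide":[-0.044,0,-0.0015],"turn":[0,0,0],"grip":0},{"slide":[-0.052,0,-0.0015],"turn":[0,0,0],"grip":0},{"slide":[-0.06,0,-0.0015],"turn":[0,0,0],"grip":0},{"slide":[-0.06,0,-0.0015],"turn":[0,0,0],"grip":0}]'
```

```text
t: 10.7
tool_pos: [0.4459, -0.0236, 0.0883]
tool_rot: [-1.492, -2.764, 0.002]
contact_force: [0.4, -0.1, -1.4]
finger_gap: 0.265
grip_force: 99.1
```

```bash
python3 -m crank '[{"slide":[-0.02,0,0],"turn":[0,0,0],"grip":0},{"slide":[-0.04,0,0],"turn":[0,0,0],"grip":0},{"slide":[-0.058,0,0],"turn":[0,0,0],"grip":0},{"slide":[-0.06,0,0],"turn":[0,0,0],"grip":0},{"slide":[-0.06,0,0],"turn":[0,0,0],"grip":0}]'
python3 - <<'E'
from h import *
o=observe();F=np.array([.5118,-.1235]);u=np.array([.549,-.836]);n=np.array([.836,.549])
d=o['tool_pos'][:2]-F;print('box x of tcp',d@u-.045,'y',d@n,'tip',d@u-.045+.13,o['tool_pos'][2],o['contact_force'])
R0=R.from_rotvec(o['tool_rot'])
# rotate about sill edge (box x -45, z .088): pitch a (handle down)
piv=np.array([*F,.0895])
from numpy import cos,sin,radians as rd
for s in(1,-1):
  for a in (5,10,15,20,25,28):
    Q=R.from_rotvec(np.array([*n,0])*rd(a)*s)
    pos=piv+Q.apply(o['tool_pos']-piv); print(s*a,pos.round(3),end=' '); go(pos,Q*R0,o)
E
```

```text
t: 11.2
tool_pos: [0.4621, -0.0487, 0.0883]
tool_rot: [-1.492, -2.763, 0.002]
contact_force: [-0.6, 0.1, -1.1]
finger_gap: 0.265
grip_force: 99.1
box x of tcp -0.1347619089516527 y -0.0004741841815775194 tip -0.0047619089516526825 0.08827598406708476 [-0.57198367  0.12171604 -1.07787038]
5 [ 0.462 -0.049  0.096] slide [-0.0005 -0.     -0.0157] turn [ 0.0001  0.0833 -0.0001] rows 1.0
10 [ 0.463 -0.05   0.104] slide [-0.0023 -0.     -0.0312] turn [ 1.000e-04  1.667e-01 -3.000e-04] rows 2.0
15 [ 0.464 -0.051  0.112] slide [-0.0055 -0.0001 -0.0466] turn [ 2.0e-04  2.5e-01 -4.0e-04] rows 2.0
20 [ 0.465 -0.053  0.119] slide [-0.0099 -0.0001 -0.0616] turn [ 3.000e-04  3.334e-01 -5.000e-04] rows 3.0
25 [ 0.466 -0.055  0.126] slide [-0.0157 -0.0001 -0.0761] turn [ 3.000e-04  4.167e-01 -6.000e-04] rows 3.0
28 [ 0.468 -0.057  0.131] slide [-0.0198 -0.0001 -0.0846] turn [ 4.000e-04  4.667e-01 -7.000e-04] rows 4.0
-5 [ 0.462 -0.049  0.08 ] slide [-0.0009  0.      0.0156] turn [-0.0001 -0.0833  0.0001] rows 1.0
-10 [ 0.463 -0.05   0.073] slide [-0.0032  0.0001  0.0311] turn [-1.000e-04 -1.667e-01  3.000e-04] rows 2.0
-15 [ 0.464 -0.052  0.065] slide [-0.0068  0.0001  0.0464] turn [-2.0e-04 -2.5e-01  4.0e-04] rows 2.0
-20 [ 0.465 -0.054  0.058] slide [-0.0117  0.0001  0.0612] turn [-3.000e-04 -3.334e-01  5.000e-04] rows 3.0
-25 [ 0.467 -0.056  0.05 ] slide [-0.0179  0.0001  0.0756] turn [-3.000e-04 -4.167e-01  6.000e-04] rows 3.0
-28 [ 0.468 -0.058  0.046] slide [-0.0222  0.0001  0.084 ] turn [-4.000e-04 -4.667e-01  7.000e-04] rows 4.0
```

```bash
python3 -m crank '[{"slide":[0,0,0.006],"turn":[0,0,0],"grip":0},{"slide":[-0.001,0,0.0135],"turn":[0,-0.042,0],"grip":0},{"slide":[-0.001,0,0.0216],"turn":[0,-0.083,0],"grip":0},{"slide":[-0.002,0,0.029],"turn":[0,-0.125,0],"grip":0},{"slide":[-0.003,0,0.037],"turn":[0,-0.167,0],"grip":0},{"slide":[-0.003,0,0.037],"turn":[0,-0.167,0],"grip":0}]' 120;python3 -m crank '[{"slide":[0,0,0],"turn":[0,0,0],"grip":0}]'
```

```text
t: 11.8
tool_pos: [0.4622, -0.0491, 0.0697]
tool_rot: [1.415, 2.629, -0.127]
contact_force: [-0.5, -1.0, 1.4]
finger_gap: 0.258
grip_force: 121.5
t: 11.9
tool_pos: [0.4623, -0.0491, 0.0699]
tool_rot: [1.417, 2.63, -0.125]
contact_force: [-1.5, 0.6, 0.9]
finger_gap: 0.257
grip_force: 121.5
```

```bash
cat >> h.py <<'E'
F=np.array([.5118,-.1235]);u=np.array([.549,-.836]);n=np.array([.836,.549])
def lev(x,z,a):
    # TCP pose for lever origin at box x, height z, handle lowered by a deg; TCP 3.5mm below lever plane
    Q=R.from_rotvec(-np.array([*n,0])*np.radians(a));Rt=Q*tool(123.3)
    return np.array([*(F+u*(x+.045)),z])+Rt.apply([0,0,.0035]),Rt
def stat():
    o=observe();Q=R.from_rotvec(o['tool_rot']);z=Q.apply([0,0,1]);l=o['tool_pos']-.0035*z;dd=l[:2]-F
    print('lever x',(dd@u-.045).round(4),'y',(dd@n).round(4),'z',l[2].round(4),'a',np.degrees(np.arctan2(Q.apply([-1,0,0])[2],Q.apply([-1,0,0])[:2]@u)).round(1),o['contact_force'].round(1))
E
python3 - <<'E'
from h import *
stat();o=observe()
for a in(15,20,25,28):
    L=.0897;c,s=np.cos(np.radians(a)),np.sin(np.radians(a))
    # pivot at (-.045,.088); blade mid-plane 1.5 above -> origin
    x=-.045-L*c-.0015*s;z=.088+.0015*c-L*s
    go(*lev(x,z-.001,a),o)
C=cloud('top',(dd:=read_camera('top'))[1]);p=dd[0]
m=mask(p,*COL['blue'])&(C[:,:,2]>.06)&(C[:,:,2]<.25)&(C[:,:,1]<-.05)&(C[:,:,1]>-.27)
P=C[m];X=(P[:,:2]-F)@u-.045
print(np.polyfit(X,P[:,2],1),len(P))
E
```

```text
lever x -0.135 y -0.0005 z 0.0733 a 9.9 [-1.5  0.6  0.9]
slide [-0.0037  0.0011  0.0169] turn [-0.0014 -0.0849  0.0012] rows 1.0
slide [-0.0061  0.0011  0.0324] turn [-0.0014 -0.1683  0.0013] rows 2.0
slide [-0.0099  0.0011  0.0476] turn [-0.0013 -0.2516  0.0013] rows 2.0
slide [-0.0127  0.0011  0.0565] turn [-0.0013 -0.3016  0.0014] rows 3.0
[-0.02166812  0.10360699] 584
```

```bash
python3 -m crank '[{"slide":[-0.002,0,0.009],"turn":[0,-0.045,0],"grip":0},{"slide":[-0.004,0,0.017],"turn":[0,-0.085,0],"grip":0},{"slide":[-0.005,0,0.025],"turn":[0,-0.127,0],"grip":0},{"slide":[-0.006,0,0.0324],"turn":[0,-0.168,0],"grip":0},{"slide":[-0.008,0,0.04],"turn":[0,-0.21,0],"grip":0},{"slide":[-0.01,0,0.0476],"turn":[0,-0.252,0],"grip":0},{"slide":[-0.0127,0,0.0565],"turn":[0,-0.302,0],"grip":0},{"slide":[-0.0127,0,0.0565],"turn":[0,-0.302,0],"grip":0}]'
cat >> h.py <<'E'
def cover():
    p,d=read_camera('top');C=cloud('top',d)
    m=mask(p,*COL['blue'])&(C[:,:,2]>.06)&(C[:,:,2]<.25)&(C[:,:,1]<-.05)&(C[:,:,1]>-.3)
    P=C[m];X=(P[:,:2]-F)@u-.045;print('cover slope deg',np.degrees(np.arctan(-np.polyfit(X,P[:,2],1)[0])).round(1),len(P),np.percentile(P[:,2],[5,95]).round(3))
    return p,d
E
python3 -c "
from h import *
stat();cover()"
```

```text
t: 12.75
tool_pos: [0.4671, -0.0583, 0.0416]
tool_rot: [1.277, 2.375, -0.323]
contact_force: [-2.9, 2.6, -0.9]
finger_gap: 0.263
grip_force: 121.5
lever x -0.1258 y -0.0016 z 0.0447 a 27.9 [-2.9  2.6 -0.9]
cover slope deg 11.8 578 [0.101 0.122]
```

```bash
cat > t.py <<'E'
from h import *
import sys
stat();o=observe()
for s in sys.argv[1:]:
    x,z,a=map(float,s.split(','));r=np.radians(a)
    go(*lev(x/1000-.13*np.cos(r),z/1000-.13*np.sin(r),a),o)
E
python3 t.py -10,115,21 -8,127,14 -6,139,7 -5,152,0 15,152,0 40,152,0
```

```text
lever x -0.1256 y -0.0014 z 0.045 a 27.9 [-2.5  3.8 -1.8]
slide [-0.0109  0.0026 -0.0468] turn [-0.003   0.1146  0.0028] rows 1.0
slide [-0.0305  0.0023 -0.0975] turn [-0.0032  0.2312  0.0026] rows 2.0
slide [-0.0539  0.0021 -0.1474] turn [-0.0034  0.3479  0.0024] rows 3.0
slide [-0.0802  0.0019 -0.1987] turn [-0.0035  0.4646  0.0022] rows 4.0
slide [-0.1155  0.0018 -0.18  ] turn [-0.0035  0.4646  0.0022] rows 4.0
slide [-0.1597  0.0017 -0.1567] turn [-0.0035  0.4646  0.0022] rows 4.0
```

```bash
python3 -m crank '[{"slide":[-0.005,0.001,-0.023],"turn":[0,0.057,0],"grip":0},{"slide":[-0.011,0.002,-0.047],"turn":[0,0.115,0],"grip":0},{"slide":[-0.02,0.002,-0.072],"turn":[0,0.173,0],"grip":0},{"slide":[-0.03,0.002,-0.0975],"turn":[0,0.231,0],"grip":0},{"slide":[-0.042,0.002,-0.122],"turn":[0,0.29,0],"grip":0},{"slide":[-0.054,0.002,-0.147],"turn":[0,0.348,0],"grip":0},{"slide":[-0.067,0.002,-0.173],"turn":[0,0.406,0],"grip":0},{"slide":[-0.08,0.002,-0.199],"turn":[0,0.465,0],"grip":0},{"slide":[-0.08,0.002,-0.199],"turn":[0,0.465,0],"grip":0}]'
python3 -c "
from h import *
cover()"; python3 t.py 5,152,0 20,152,0 35,152,0 50,152,0 60,152,0
```

```text
t: 13.7
tool_pos: [0.4646, -0.0498, 0.1509]
tool_rot: [1.496, 2.761, -0.001]
contact_force: [-0.1, 0.8, -4.3]
finger_gap: 0.257
grip_force: 120.8
cover slope deg 46.4 409 [0.104 0.169]
lever x -0.133 y 0.0007 z 0.1535 a 0.2 [-0.4  0.1 -3.9]
slide [-0.0158 -0.0013  0.003 ] turn [-0.0008  0.0035 -0.0024] rows 1.0
slide [-0.0458 -0.0013  0.0031] turn [-0.0008  0.0035 -0.0024] rows 1.0
slide [-0.0758 -0.0012  0.0032] turn [-0.0008  0.0035 -0.0024] rows 1.0
slide [-0.1058 -0.0011  0.0033] turn [-0.0008  0.0035 -0.0024] rows 2.0
slide [-0.1258 -0.0011  0.0034] turn [-0.0008  0.0035 -0.0024] rows 2.0
```

```bash
python3 -m crank '[{"slide":[-0.012,0,0.002],"turn":[0,0,0],"grip":0},{"slide":[-0.024,0,0.003],"turn":[0,0,0],"grip":0},{"slide":[-0.036,0,0.003],"turn":[0,0,0],"grip":0},{"slide":[-0.048,0,0.003],"turn":[0,0,0],"grip":0},{"slide":[-0.06,0,0.003],"turn":[0,0,0],"grip":0},{"slide":[-0.072,0,0.003],"turn":[0,0,0],"grip":0},{"slide":[-0.084,0,0.003],"turn":[0,0,0],"grip":0},{"slide":[-0.096,0,0.003],"turn":[0,0,0],"grip":0},{"slide":[-0.108,0,0.003],"turn":[0,0,0],"grip":0},{"slide":[-0.116,0,0.003],"turn":[0,0,0],"grip":0},{"slide":[-0.122,0,0.003],"turn":[0,0,0],"grip":0},{"slide":[-0.122,0,0.003],"turn":[0,0,0],"grip":0}]'
python3 - <<'E'
from h import *
stat();p,d=cover();q,e=read_camera('scene')
a=cv2.resize(p[130:280,270:470,::-1],None,fx=3.9,fy=3.9);cv2.imwrite('pics/t2.png',a)
C=cloud('scene',e);m=mask(q,*COL['blue'])&(C[:,:,2]>.09)&(C[:,:,2]<.25)&(C[:,:,1]<0)&(C[:,:,1]>-.4)
P=C[m];X=(P[:,:2]-F)@u-.045;print(len(P),np.percentile(X,[5,50,95]).round(3),np.percentile(P[:,2],[5,95]).round(3),np.polyfit(P[:,2],X,1))
E
```

```text
t: 14.95
tool_pos: [0.4968, -0.0997, 0.1484]
tool_rot: [1.491, 2.762, -0.006]
contact_force: [-2.0, 2.7, 0.1]
finger_gap: 0.25
grip_force: 121.5
lever x -0.0731 y 0.0005 z 0.1519 a 0.2 [-2.   2.7  0.1]
cover slope deg -73.1 278 [0.113 0.188]
428 [-0.06   0.056  0.065] [0.105 0.185] [-0.55888964  0.12111315]
```

View pics/t2.png

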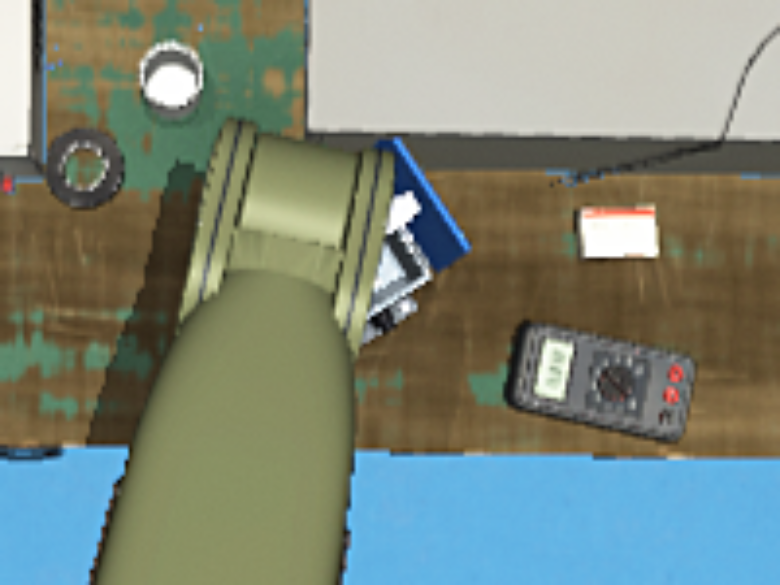

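The top view shows the cover open past upright (dark blue face at crop (425,205)), the box interior visible, and the tape, carton and multimeter undisturbed. Withdraw now.

```bash
python3 -m crank '[{"slide":[0.03,0,0],"turn":[0,0,0],"grip":0},{"slide":[0.09,0,0],"turn":[0,0,0],"grip":0},{"slide":[0.17,0,0],"turn":[0,0,0],"grip":0},{"slide":[0.25,0,0],"turn":[0,0,0],"grip":0},{"slide":[0.28,0,0],"turn":[0,0,0],"grip":0},{"slide":[0.28,0,0],"turn":[0,0,0],"grip":0},{"slide":[0.28,0,0],"turn":[0,0,0],"grip":0}]'
python3 - <<'E'
from h import *
stat();cover()
go([.443,.052,.025],tool(123))
go([.443,.052,.0047],tool(123))
E
```

```text
t: 15.75
tool_pos: [0.4206, 0.0175, 0.1482]
tool_rot: [1.488, 2.761, -0.005]
contact_force: [0.8, -0.0, -0.9]
finger_gap: 0.254
grip_force: 121.2
lever x -0.213 y 0.0011 z 0.1517 a 0.3 [ 0.8 -0.  -0.9]
cover slope deg -73.2 391 [0.108 0.188]
slide [0.0353 0.0752 0.2463] turn [-0.0003  0.0052  0.0051] rows 3.0
slide [0.0355 0.0752 0.2869] turn [-0.0003  0.0052  0.0051] rows 3.0
```

```bash
python3 -m crank '[{"slide":[0.01,0.03,0.06],"turn":[0,0,0],"grip":0},{"slide":[0.025,0.06,0.13],"turn":[0,0.003,0.003],"grip":0},{"slide":[0.035,0.075,0.2],"turn":[0,0.005,0.005],"grip":0},{"slide":[0.035,0.075,0.24],"turn":[0,0.005,0.005],"grip":0},{"slide":[0.035,0.075,0.26],"turn":[0,0.005,0.005],"grip":0},{"slide":[0.035,0.075,0.266],"turn":[0,0.005,0.005],"grip":0},{"slide":[0.035,0.075,0.266],"turn":[0,0.005,0.005],"grip":0},{"slide":[0.035,0.075,0.266],"turn":[0,0.005,0.005],"grip":0}]'
python3 - <<'E'
from h import *
o,p,d=look('wrist');C=cloud('wrist',d,o)
m=mask(p,(8,170,90),(18,255,255))&(d>0)&(C[:,:,2]<.06)&(C[:,:,1]<.14)
P=C[m];X=(P[:,:2]-F)@u;top=P[:,2]>np.median(P[:,2])-.004
print(len(P),rect(P),np.percentile(P[:,2],[5,50,95]),np.degrees(np.arctan(np.polyfit(X[top],P[top,2],1)[0])))
E
```

```text
t: 16.6
tool_pos: [0.4432, 0.0519, 0.0158]
tool_rot: [-1.5, -2.76, -0.001]
contact_force: [0.6, -0.7, -1.7]
finger_gap: 0.255
grip_force: 121.2
6964 (array([440.6,  53. ]), array([29.4, 95.5]), 31.2) [0.02223567 0.02676217 0.02798809] 0.14383704813757242
```

```bash
python3 -m crank '[{"slide":[0,0,0.008],"turn":[0,0,0],"grip":0},{"slide":[0,0,0.014],"turn":[0,0,0],"grip":0},{"slide":[0,0,0.018],"turn":[0,0,0],"grip":0},{"slide":[0,0,0.02],"turn":[0,0,0],"grip":0},{"slide":[0,0,0.02],"turn":[0,0,0],"grip":0}]'
```

```text
t: 17.15
tool_pos: [0.4417, 0.0521, 0.0049]
tool_rot: [-1.498, -2.759, 0.001]
contact_force: [-0.8, -0.5, 1.5]
finger_gap: 0.257
grip_force: 121.5
```

```bash
python3 -m crank '[{"slide":[0,0,0.001],"turn":[0,0,0],"grip":0},{"slide":[0,0,0.001],"turn":[0,0,0],"grip":0.32},{"slide":[0,0,0.001],"turn":[0,0,0],"grip":0.4},{"slide":[0,0,0.001],"turn":[0,0,0],"grip":0.6},{"slide":[0,0,0],"turn":[0,0,0],"grip":0.6},{"slide":[0,0,-0.04],"turn":[0,0,0],"grip":0.6},{"slide":[0,0,-0.12],"turn":[0,0,0],"grip":0.6},{"slide":[0,0,-0.22],"turn":[0,0,0],"grip":0.6},{"slide":[0,0,-0.3],"turn":[0,0,0],"grip":0.6},{"slide":[0,0,-0.4],"turn":[0,0,0],"grip":0.6},{"slide":[0,0,-0.4],"turn":[0,0,0],"grip":0.6},{"slide":[0,0,-0.4],"turn":[0,0,0],"grip":0.6}]' 40
python3 - <<'E'
from h import *
o,p,d=look('wrist');C=cloud('wrist',d,o)
m=mask(p,(8,170,90),(18,255,255))&(d>0)&(C[:,:,2]<.06)&(C[:,:,1]<.14)
P=C[m];print(len(P),rect(P),np.percentile(P[:,2],[5,50,95]));cover();stat()
q,e=read_camera('scene');cv2.imwrite('pics/s3.png',cv2.resize(q[120:270,230:470,::-1],None,fx=3.3,fy=3.3))
E
```

```text
t: 18.35
tool_pos: [0.4433, 0.0521, 0.2061]
tool_rot: [1.499, 2.76, 0.002]
contact_force: [0.4, 0.4, -0.8]
finger_gap: 0.595
grip_force: 0.0
1378 (array([442.3,  49.6]), array([ 26.3, 103.8]), 33.1) [0.01103836 0.01545939 0.017091  ]
cover slope deg -73.5 389 [0.109 0.188]
lever x -0.2303 y 0.0374 z 0.2072 a -0.1 [-0.4  0.1 -0.6]
```

View pics/s3.png

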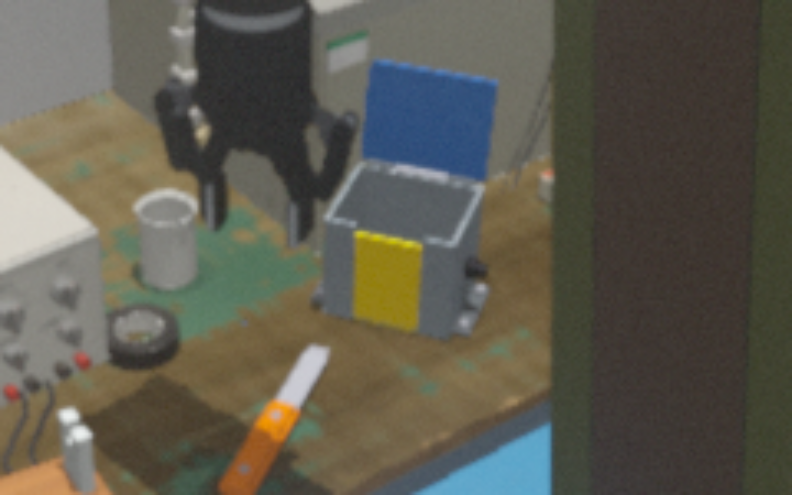

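The cover stands past upright (430,120), the lever lies flat on the table (275,420), and the gripper is clear.

```bash
python3 -c "
from plant import *
print(job_done())"
```

```text
the job is handed in; nothing more can be done
None
```

The cover was levered open against the sill and swung past upright, about 107° by the last camera fit; the lever lies flat on the table, the bystanding things I could see (tape, carton, multimeter) showed no sign of having moved, and the job was handed in at about 18 s, with no verdict returned.

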